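Light for the vise

TASK

Make room for the handlamp: lift the thin-walled aluminium cup off the rubber mat and stand it in the empty half of the parts tray; it dents easily, so never squeeze it with more than about 12 N a finger nor bump it down. Then lift the handlamp off its raised dock by its top handle and set it down softly in the middle of the mat, upright, its lens facing the vise jaws. Keep both upright all the way, and leave the bottle, the can, the pipe and the carton standing where they are.

Things in the scene. Friction and masses are not known exactly. Their poses are not given: they have to be found in the camera images.
- cup: thin-walled open aluminium cup, a plain cylinder 60 mm in outer diameter and 90 mm tall, wall 3 mm, 0.1 to 0.21 kg, standing mouth up on the mat. Origin: centre of its underside; z up along its axis. It is spoilt if the two fingers' contact forces on it together pass 36 N (18 N each), or if it meets the mat or tray with more than 40 N; 7 N a finger carries it.
- mat: flat black rubber mat, 160 (x) x 150 (y) mm, 6 mm thick, fixed to the bench. Origin: centre of its underside, at bench height. Of the bottle, can and pipe, one stands on its +x side and one on its -x side, about 125 mm from its centre, in any order, and the third beyond the tray's +x side; the cup stands within 40 mm of its centre.
- tray: open aluminium parts tray fixed to the bench, 150 (x) x 210 (y) mm, walls 30 mm high, 5 mm thick, floor 5 mm. A like wall along x at y = 0 splits it: the +y half holds three short lying steel bars 24 mm thick, the -y half is empty, inside 140 (x) x 97 (y) mm. Origin: centre of the underside.
- tray_free (a point): centre of the inner floor of the tray's empty half, on the floor surface (5 mm above the bench); axes parallel to the tray's.
- dock: grey charging dock fixed to the bench, a block 130 (x) x 100 (y) x 60 mm high; the lamp starts on its top, axes alike, between lips 8 mm high on both y sides and the -x end, with 3 to 9 mm play, so lift it straight up by over 8 mm. Origin: centre of the underside.
- lamp: battery handlamp, 0.45 to 0.8 kg: grey plastic box 104 (x) x 74 (y) x 85 mm high; on its +x face a round black bezel with the glass lens (72 mm wide, centred 45 mm up, reaching x = +68 mm); black handle on top. Origin: centre of the box's underside; x is the way the lens looks, z up. Breaks if bumped on the mat with over 50 N.
- lamp_handle (a point): middle of the lamp's handle bar, 143 mm above the lamp's underside. The bar is straight along the lamp's x, 104 mm long, 20 mm wide (y), 18 mm high, on two posts at x = +-42 mm; under it is a free gap 49 mm high and 68 mm long. The lamp balances near under its middle. Pinch it across its width.
- vise_jaws (a point): point between the two steel jaws, at their ends nearest the robot, 150 mm above the bench, of the red bench vise bolted down beyond the work (base 140 x 170 mm, 160 mm high, 310 mm long with its screw, across the bench; fixed). The lens must face this point.
- bottle: bystander: upright closed grey plastic bottle with a black cap, 60 mm in diameter, 170 mm tall, loose. Origin: centre of the underside.
- can: bystander: upright closed tin can, 70 mm in diameter, 100 mm tall, loose. Origin: centre of the underside.
- pipe: bystander: dark steel pipe offcut standing on end, open, 54 mm in outer diameter, 150 mm tall, loose. Origin: centre of the underside.
- carton: bystander: closed cardboard carton 80 (x) x 110 (y) x 100 mm high, loose, about 0.14 m from the dock's centre on the dock's +x side. Origin: centre of the underside.
There are look-alikes about, which are no part of the job. Leave any orange or yellow look-alike of the mat alone.

How it is judged:
By the outcome, as a careful person would: the job done as asked, in the order asked, and still so for the second after the job is handed in, with the robot touching nothing.
It also fails if it takes over 72 s, if anything falls off the work surface, if the arm or the gripper's body presses on something with over 40 N, if the wrist force passes 120 N, or if a joint passes its speed limit or range.

ROBOT

A 6-joint arm with a two-finger parallel gripper is mounted at the origin on the work surface. World frame = base frame: x ahead of the robot, y to its left, z up, the work surface at z = 0. Lengths are in m, angles in degrees, forces in N, time in s.
With the tool pointing down it reaches from about 0.375 to 0.9 m from the base axis. Payload 3.1 kg.
Tool frame: the origin (TCP) lies between the finger pads; the fingertips stand 11 mm ahead of it and the grasp point (between the pads) lies 8 mm behind it; z points along the fingers, y is the line along which they close (so a half turn about z gives the same grasp; the last joint's range is limited). The gripper opens to 87 mm and grips with 3 to 60 N. Pads are 19 mm wide; open, the fingers measure 117 mm over their backs; the gripper's body (75 mm by 190 mm) begins 51 mm behind the grasp point.
Start: joints at [-86.946, 30.224, 82.088, -0, 67.689, -10.227], TCP at [0.144, -0.608, 0.234] pointing down, gripper open.
Joint ranges: [-176.69, 176.69], [-43.24, 126.21], [12.49, 139.97], [-82, 262], [0, 151.66], [-163.58, 163.58]. Speed limits (degrees/s): [159.86, 159.86, 180, 180, 180, 180].

INTERFACE

Orientations are given as a 3x3 rotation matrix whose columns are the frame's x, y, z axes.
In Python, from rig import bot, viewer, workorder, models gives the robot as it stands.
- The arm moves only by the shell command python3 -m jog 'ROWS'. ROWS is JSON, a list of rows, each a list of 7 numbers: the opening, from 0 (shut) to 1 (fully open), then the shift along the tool's x, y, z in m, then the turn, a rotation vector about the tool's x, y, z in degrees. In form: [[claw, x, y, z, ax, ay, az], ...]. A call has 1 to 20 rows; each row is the pose to reach, as a shift and turn from the pose commanded when the call began, along the tool's axes at that moment; what a row does not reach only later rows make up. A row lasts 1/8 s, in which the tool goes at most 62.5 mm and 10.7 degrees, less where a joint would pass 70% of its speed; a pose out of reach is approached as far as the arm can. A call with a gripper value outside its range is refused whole. The fingers move at their own pace and stop on an object; the grip force is fixed at half the most. Time passes only in rows, so rows that repeat a pose let the fingers close. It gives the time, the measured TCP pose, the force, the opening and the grip force at its end, in the units of the state.
- bot.read_state(): the state, without advancing time (a new reading comes with each control period).
- viewer.capture(name): name is "scene" or "top"; returns (picture, depth): 480x640x3 uint8, blue, green, red; 480x640 float32, m along the optical axis (not along the pixel's ray), 0 where there is no reading.
- viewer.camera_info(name): a dict with "fx", "fy", "cx", "cy" (pixels), "world_to_cam" (4x4, takes a point from world to camera coordinates). Camera axes: x right, y down, z forward; pixel columns grow to the right and rows downward; lengths in m; the calibration is good to about 2 mm. A picture is of the moment at which its call begins. camera_info takes no time and is no camera call.
- workorder.hand_in(): hands the job in; it is judged then, once.
Trained networks look in the newest picture that a camera, given by its name, has taken for a name from the list of things; names that differ only in an ending like _2 or _b are one class to them, and where a whole thing is asked for, a point or a joint stands for the part that bears it (a point fixed in the world has none). Each returns a list of dicts, best first, with "p" (0 to 1); they miss things now and then, are a little off and sometimes report something else, mostly with a low value. They report only what shows in the picture. A call takes as long as a camera call. They do not tell look-alikes from the thing itself.
- models.outline_of(camera, thing): "mask" (480x640 bool, what is visible of it).
- models.tip_of(camera, thing): "xyz" ([x, y, z] in m, in world coordinates, good to about 4 mm: a listed point, or the origin of a listed thing).
The state is a dict: "time_s": time; "joint_positions": joint angles; "qvel": joint speeds; "tau": joint torques, N m; "position": TCP position; "tcp_rot": TCP orientation; "force": force on the tool from outside, world axes, zero at the start; "moment": the same for the moment, N m; "opening": opening from 0.0 (shut) to 1.0 (fully open); "grasp_force": force on a finger pad.
Only numpy, scipy, OpenCV 4.12 (cv2) and the standard library are available. Lean on these libraries where they do the work, as an engineer would, in place of code of your own. Each camera call takes 0.05 s, during which the arm holds its last target. There are 200 camera calls.

## Working session

There is one attempt and no reset: what is moved stays moved. The work goes in short steps, Python scripts to look and compute and a shell command to move; the robot and the scene stay as the last step left them, time stands still between calls to the robot, and variables do not carry over. Pictures are saved under pics/ and viewed, at most 10 in all, crops included, and the job is handed in when it is done.

```bash
ls; mkdir -p pics; cat > h.py <<'E'
import numpy as np, cv2
from rig import bot, viewer, workorder, models
def cloud(cam, d):
    i=viewer.camera_info(cam); v,u=np.mgrid[:480,:640]
    P=np.stack([(u-i["cx"])/i["fx"]*d,(v-i["cy"])/i["fy"]*d,d],-1)
    T=np.linalg.inv(np.array(i["world_to_cam"])); return P@T[:3,:3].T+T[:3,3]
def pix(cam,p):
    i=viewer.camera_info(cam); q=np.array(i["world_to_cam"])@np.r_[p,1]
    return np.round([q[0]/q[2]*i["fx"]+i["cx"],q[1]/q[2]*i["fy"]+i["cy"]])
E
python3 - <<'E'
from h import *
for c in ("scene","top"):
    im,d=viewer.capture(c); cv2.imwrite(f"pics/{c}0.png",im); np.save(f"{c}_d.npy",d)
    print(c,np.round(np.linalg.inv(np.array(viewer.camera_info(c)["world_to_cam"])),2).tolist())
    for t in "cup mat tray tray_free dock lamp lamp_handle vise_jaws bottle can pipe carton".split():
        for r in models.tip_of(c,t)[:3]: print(c,t,round(r["p"],2),np.round(r["xyz"],3),pix(c,r["xyz"]))
E
```

```text
pics
scene [[-0.83, 0.39, -0.41, 0.95], [0.56, 0.58, -0.59, 0.64], [0.01, -0.71, -0.7, 0.93], [0.0, 0.0, 0.0, 1.0]]
scene cup 0.96 [ 0.555 -0.022  0.004] [297. 290.]
scene mat 0.97 [0.228 0.304 0.002] [496. 321.]
scene mat 0.77 [ 0.552 -0.006  0.001] [302. 294.]
scene mat 0.7 [ 0.8   -0.289 -0.004] [158. 265.]
scene tray 0.61 [0.492 0.351 0.004] [424. 396.]
scene tray_free 0.96 [0.511 0.302 0.006] [401. 382.]
scene tray_free 0.21 [ 0.469 -0.323 -0.002] [265. 209.]
scene dock 0.85 [ 0.47  -0.325  0.003] [265. 207.]
scene lamp_handle 0.81 [ 0.471 -0.325  0.199] [260. 149.]
scene vise_jaws 0.9 [0.804 0.089 0.148] [214. 336.]
scene bottle 0.69 [ 0.666 -0.045 -0.002] [251. 305.]
scene bottle 0.15 [0.491 0.35  0.   ] [424. 397.]
scene can 0.96 [ 0.425  0.018 -0.003] [351. 279.]
scene pipe 0.6 [0.635 0.349 0.   ] [367. 436.]
scene carton 0.82 [ 0.601 -0.304  0.002] [226. 230.]
scene carton 0.7 [ 0.634  0.353 -0.   ] [369. 437.]
top [[0.01, -0.99, 0.15, 0.29], [-1.0, -0.02, -0.01, -0.01], [0.01, -0.15, -0.99, 1.58], [0.0, 0.0, 0.0, 1.0]]
top cup 0.87 [ 0.557 -0.022  0.001] [323. 238.]
top mat 0.89 [ 0.548 -0.005 -0.001] [317. 241.]
top mat 0.79 [ 0.795 -0.288  0.   ] [415. 159.]
top mat 0.77 [0.228 0.31  0.004] [200. 354.]
top tray 0.73 [0.493 0.349 0.   ] [191. 258.]
top tray_free 0.57 [0.517 0.308 0.004] [206. 250.]
top dock 0.82 [ 0.464 -0.326  0.   ] [430. 272.]
top lamp 0.73 [ 0.556 -0.023  0.004] [323. 238.]
top lamp 0.72 [ 0.468 -0.325  0.058] [433. 269.]
top lamp 0.69 [ 0.47  -0.327  0.205] [446. 261.]
top lamp_handle 0.86 [ 0.469 -0.325  0.206] [445. 261.]
top lamp_handle 0.42 [ 0.603 -0.306  0.001] [422. 224.]
top vise_jaws 0.64 [0.805 0.086 0.145] [284. 137.]
top bottle 0.75 [ 0.668 -0.044 -0.004] [331. 201.]
top can 0.7 [ 0.429  0.021 -0.002] [307. 283.]
top can 0.37 [ 0.466 -0.324 -0.001] [429. 272.]
top pipe 0.62 [ 0.625  0.353 -0.004] [192. 213.]
top carton 0.93 [ 0.6   -0.307  0.003] [423. 225.]
```

View pics/scene0.png

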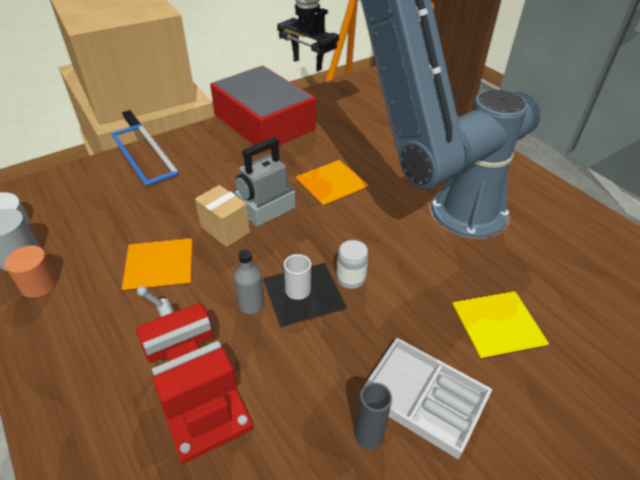

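View pics/top0.png

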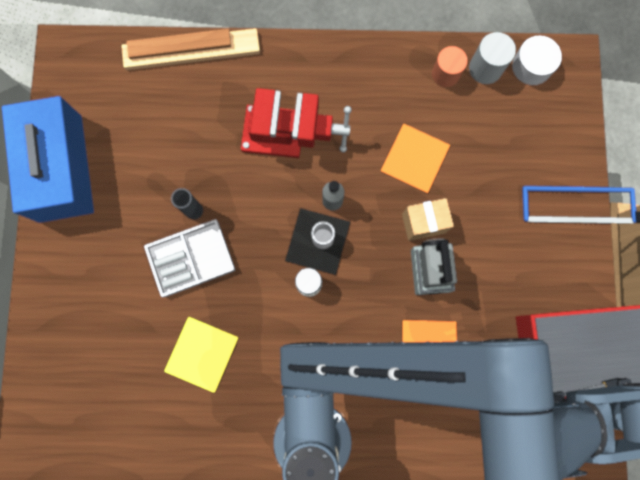

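Scene picture: the black mat is at (305,293) with the cup at (297,277). The bottle is at (249,285), the can at (352,265), the pipe at (373,415), the tray at (430,397) with its empty half at (405,375), and the lamp on its dock at (262,180).

Mat candidates in top: black (317,241), orange (415,159), orange (430,330), yellow (200,354). Only the black one matches, with the bottle and can beside it and the cup on it. Next I confirm this in a crop and measure.

```bash
python3 - <<'E'
from h import *
im=cv2.imread("pics/top0.png"); d=np.load("top_d.npy"); W=cloud("top",d)
cv2.imwrite("pics/crop1.png",cv2.resize(im[180:310,160:480],None,fx=2.5,fy=2.5,interpolation=cv2.INTER_CUBIC))
def box(n,m):
    P=W[m].astype(np.float32); r=cv2.minAreaRect(P[:,:2]); print(n,m.sum(),np.round(r[0],4),np.round(r[1],3),round(r[2],1),"z",np.round(np.percentile(P[:,2],[5,50,95]),3))
near=lambda x,y,r:np.hypot(W[...,0]-x,W[...,1]-y)<r
z=W[...,2]
m=near(.55,-.005,.13)&(im.max(-1)<60)&(z<.02)&(z>-.01); box("mat",m)
m=near(.493,.35,.14)&(z>.022)&(z<.04); box("tray rim",m)
m=near(.47,-.325,.075)&(z>.19)&(z<.225); box("handle",m)
m=near(.47,-.325,.1)&(z>.13)&(z<.16); box("boxtop",m)
m=near(.556,-.022,.045)&(z>.085)&(z<.11); box("cup rim",m)
m=near(.425,.02,.05)&(z>.09)&(z<.11); box("can",m)
m=near(.667,-.045,.05)&(z>.05); box("bottle",m)
m=near(.63,.351,.05)&(z>.135); box("pipe",m)
m=near(.60,-.306,.08)&(z>.09)&(z<.11); box("carton",m)
for c in ("top","scene"):
    D=np.load(f"{c}_d.npy"); W2=cloud(c,D)
    for t in("mat","dock","lamp","tray"):
        viewer_m=models.outline_of(c,t)
        for r in viewer_m[:2]:
            P=W2[r["mask"]&(D>0)].astype(np.float32); R=cv2.minAreaRect(P[:,:2]); print(c,t,round(r["p"],2),np.round(R[0],3),np.round(R[1],3),round(R[2],1))
s=bot.read_state(); print(s["time_s"],np.round(s["tcp_rot"],3).tolist(),s["position"],s["opening"])
E
```

```text
Traceback (most recent call last):
cv2.error: OpenCV(4.12.0) /io/opencv/modules/imgproc/src/convhull.cpp:143: error: (-215:Assertion failed) total >= 0 && (depth == CV_32F || depth == CV_32S) in function 'convexHull'
```

View pics/crop1.png

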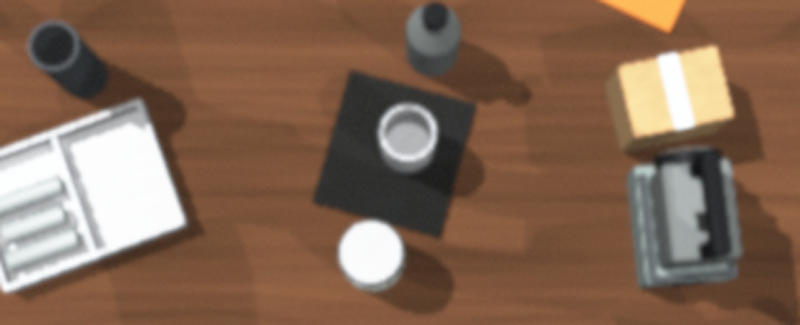

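The crop confirms the black mat (centre about (395,155)) with the thin cup on it (408,135), and the lamp on its dock (690,215). It was also the empty tray half at (130,185). The failure was only array contiguity, so I'm re-running the measurement.

```bash
cat > meas.py <<'E'
from h import *
im=cv2.imread("pics/top0.png"); d=np.load("top_d.npy"); W=cloud("top",d)
def box(n,m):
    P=np.ascontiguousarray(W[m],np.float32)
    if len(P)<5: print(n,"few"); return
    r=cv2.minAreaRect(np.ascontiguousarray(P[:,:2])); print(n,m.sum(),np.round(r[0],4),np.round(r[1],3),round(r[2],1),"z",np.round(np.percentile(P[:,2],[5,50,95]),3))
near=lambda x,y,r:(np.hypot(W[...,0]-x,W[...,1]-y)<r)&(d>0)
z=W[...,2]
box("mat",near(.55,-.005,.13)&(im.max(-1)<60)&(z<.02)&(z>-.01))
box("tray rim",near(.493,.35,.14)&(z>.022)&(z<.04))
box("handle",near(.47,-.325,.075)&(z>.19)&(z<.225))
box("boxtop",near(.47,-.325,.1)&(z>.13)&(z<.16))
box("cup rim",near(.556,-.022,.045)&(z>.085)&(z<.11))
box("can",near(.425,.02,.05)&(z>.09)&(z<.11))
box("bottle",near(.667,-.045,.05)&(z>.05))
box("pipe",near(.63,.351,.05)&(z>.135))
box("carton",near(.60,-.306,.08)&(z>.09)&(z<.11))
for c in ("top","scene"):
    D=np.load(f"{c}_d.npy"); W2=cloud(c,D)
    for t in("mat","dock","lamp","tray"):
        for r in models.outline_of(c,t)[:2]:
            P=np.ascontiguousarray(W2[r["mask"]&(D>0)][:,:2],np.float32); R=cv2.minAreaRect(P); print(c,t,round(r["p"],2),np.round(R[0],3),np.round(R[1],3),round(R[2],1))
s=bot.read_state(); print(s["time_s"],np.round(s["tcp_rot"],3).tolist(),s["position"],s["opening"])
E
python3 meas.py
```

```text
mat 2072 [ 0.5475 -0.0083] [0.147 0.154] 75.5 z [0.    0.006 0.012]
tray rim 1289 [0.5109 0.3567] [0.194 0.212] 22.0 z [0.023 0.028 0.035]
handle 379 [ 0.4698 -0.3249] [0.104 0.021] 6.3 z [0.202 0.212 0.217]
boxtop 858 [ 0.4772 -0.3246] [0.12  0.075] 5.6 z [0.136 0.145 0.15 ]
cup rim 104 [ 0.5544 -0.0217] [0.058 0.059] 49.1 z [0.087 0.095 0.1  ]
can 475 [0.4256 0.0158] [0.064 0.064] 0.9 z [0.094 0.1   0.105]
bottle 467 [ 0.6632 -0.0469] [0.059 0.055] 81.3 z [0.062 0.117 0.172]
pipe 152 [0.6312 0.3483] [0.053 0.051] 47.0 z [0.136 0.148 0.154]
carton 1219 [ 0.5887 -0.3125] [0.114 0.113] 12.4 z [0.094 0.1   0.106]
top mat 0.85 [0.226 0.307] [0.152 0.162] 67.8
top mat 0.81 [ 0.549 -0.006] [0.155 0.164] 76.6
top dock 0.68 [ 0.446 -0.308] [0.167 0.099] 42.1
top lamp 0.71 [ 0.488 -0.323] [0.142 0.076] 6.4
top tray 0.72 [0.494 0.354] [0.161 0.22 ] 21.6
scene mat 0.87 [ 0.248 -0.319] [0.16  0.164] 89.6
scene mat 0.66 [ 0.825 -0.222] [0.295 0.16 ] 64.7
scene lamp 0.72 [ 0.438 -0.421] [0.327 0.133] 69.8
scene tray 0.75 [ 0.47  -0.302] [0.106 0.149] 80.1
scene tray 0.7 [0.506 0.353] [0.225 0.219] 21.6
1.7 [[0.973, 0.23, -0.0], [0.23, -0.973, -0.0], [-0.0, 0.0, -1.0]] [ 0.14359746 -0.6082564   0.23355069] 0.9980210116657596
```

```bash
cat >> h.py <<'E'
from scipy.spatial.transform import Rotation as Rn
def plan(*targets):
    """targets (x,y,z of TCP, yaw deg of tool x, tool down) -> shift in tool axes, turn"""
    s=bot.read_state(); R=np.array(s["tcp_rot"]); p=np.array(s["position"])
    print("t",round(s["time_s"],2),"pos",np.round(p,4),"op",round(s["opening"],3),"grip",np.round(s["grasp_force"],2),"F",np.round(s["force"],1),"q",np.round(s["joint_positions"],0))
    for x,y,z,w in targets:
        c,n=np.cos(np.radians(w)),np.sin(np.radians(w)); T=np.array([[c,n,0],[n,-c,0],[0,0,-1]])
        print((x,y,z,w),"->",np.round(R.T@(np.array([x,y,z])-p),4),np.round(Rn.from_matrix(R.T@T).as_rotvec(degrees=True),2))
E
python3 -c "
from h import *
plan((.144,-.608,.33,13.3),(.38,-.28,.33,0),(.556,-.022,.33,-15),(.556,-.022,.15,-15))"
```

```text
t 1.7 pos [ 0.1436 -0.6083  0.2336] op 0.998 grip 0.0 F [-1.1  0.3 -0.9] q [-87.  30.  82.  -0.  68. -10.]
(0.144, -0.608, 0.33, 13.3) -> [ 0.0004 -0.0002 -0.0964] [ 0.    0.   -0.02]
(0.38, -0.28, 0.33, 0) -> [ 0.3055 -0.2652 -0.0965] [ 0.    0.   13.28]
(0.556, -0.022, 0.33, -15) -> [ 0.5361 -0.4758 -0.0965] [ 0.    0.   28.28]
(0.556, -0.022, 0.15, -15) -> [ 0.5361 -0.4758  0.0835] [ 0.    0.   28.28]
```

```bash
python3 -m jog '[[1,0,0,-0.06,0,0,0],[1,0,0,-0.096,0,0,0],[1,0.536,-0.476,-0.096,0,0,28.3],[1,0.536,-0.476,-0.096,0,0,28.3],[1,0.536,-0.476,-0.096,0,0,28.3],[1,0.536,-0.476,-0.096,0,0,28.3],[1,0.536,-0.476,-0.096,0,0,28.3],[1,0.536,-0.476,-0.096,0,0,28.3],[1,0.536,-0.476,-0.096,0,0,28.3],[1,0.536,-0.476,-0.096,0,0,28.3],[1,0.536,-0.476,-0.096,0,0,28.3],[1,0.536,-0.476,-0.096,0,0,28.3],[1,0.536,-0.476,-0.096,0,0,28.3],[1,0.536,-0.476,-0.096,0,0,28.3],[1,0.536,-0.476,-0.096,0,0,28.3],[1,0.536,-0.476,-0.096,0,0,28.3],[1,0.536,-0.476,-0.03,0,0,28.3],[1,0.536,-0.476,0.03,0,0,28.3],[1,0.536,-0.476,0.0835,0,0,28.3],[1,0.536,-0.476,0.0835,0,0,28.3]]'
python3 -c "
from h import *
plan((.556,-.022,.15,-15),(.556,-.022,.056,-15))"
```

```text
time_s: 4.2
position: [0.552, -0.0225, 0.1466]
tcp_rot: [[0.965, -0.261, -0.011], [-0.261, -0.965, 0.002], [-0.011, 0.0, -1.0]]
force: [0.2, 0.8, 0.2]
opening: 0.998
grasp_force: 0.0
t 4.2 pos [ 0.552  -0.0225  0.1466] op 0.998 grip 0.0 F [0.2 0.8 0.2] q [-14.  32.  97.  -0.  52.  91.]
(0.556, -0.022, 0.15, -15) -> [ 0.0037 -0.0016 -0.0035] [ 0.03  0.62 -0.15]
(0.556, -0.022, 0.056, -15) -> [ 0.0047 -0.0016  0.0905] [ 0.03  0.62 -0.15]
```

```bash
python3 -m jog '[[1,0,0,0,0,0,0],[1,0,0,0,0,0,0]]'
python3 -c "
from h import *
c=viewer.capture('scene')[0]; print([(round(r['p'],2),np.round(r['xyz'],4)) for r in models.tip_of('scene','cup')][:2])
plan((.556,-.022,.15,-15),(.556,-.022,.056,-15))"
```

```text
time_s: 4.45
position: [0.5579, -0.0227, 0.1529]
tcp_rot: [[0.966, -0.26, 0.006], [-0.26, -0.966, -0.001], [0.006, -0.0, -1.0]]
force: [-0.4, 0.3, 0.6]
opening: 1.002
grasp_force: 0.0
[(0.84, array([ 0.5555, -0.0232,  0.0039])), (0.37, array([ 0.4669, -0.324 ,  0.0595]))]
t 4.55 pos [ 0.5573 -0.0223  0.1524] op 1.0 grip 0.0 F [0.7 0.2 0.6] q [-14.  31.  96.  -0.  52.  91.]
(0.556, -0.022, 0.15, -15) -> [-0.0014  0.0001  0.0024] [-0.   -0.27 -0.02]
(0.556, -0.022, 0.056, -15) -> [-0.0018  0.0001  0.0964] [-0.   -0.27 -0.02]
```

```bash
python3 -m jog '[[1,0,0,0.03,0,0,0],[1,0,0,0.06,0,0,0],[1,0,0,0.085,0,0,0],[1,0,0,0.094,0,0,0],[0.76,0,0,0.094,0,0,0],[0.76,0,0,0.094,0,0,0],[0.76,0,0,0.094,0,0,0],[0.73,0,0,0.094,0,0,0],[0.73,0,0,0.094,0,0,0]]'
python3 -m jog '[[0.71,0,0,0,0,0,0],[0.71,0,0,0,0,0,0]]'
python3 -m jog '[[0.70,0,0,0,0,0,0],[0.70,0,0,0,0,0,0]]'
```

```text
time_s: 5.68
position: [0.556, -0.0219, 0.0563]
tcp_rot: [[0.966, -0.259, 0.0], [-0.259, -0.966, -0.0], [0.0, -0.0, -1.0]]
force: [0.6, 0.2, -0.7]
opening: 0.737
grasp_force: 0.0
time_s: 5.92
position: [0.5559, -0.0218, 0.056]
tcp_rot: [[0.966, -0.259, -0.0], [-0.259, -0.966, 0.0], [-0.0, 0.0, -1.0]]
force: [0.9, -0.6, 1.1]
opening: 0.71
grasp_force: 0.0
time_s: 6.18
position: [0.5559, -0.0218, 0.056]
tcp_rot: [[0.966, -0.259, -0.0], [-0.259, -0.966, 0.0], [-0.0, -0.0, -1.0]]
force: [0.5, 0.3, -0.1]
opening: 0.702
grasp_force: 0.3
```

```bash
python3 -m jog '[[0.695,0,0,0,0,0,0],[0.695,0,0,0,0,0,0]]' | tail -2
python3 -m jog '[[0.69,0,0,0,0,0,0],[0.69,0,0,0,0,0,0]]' | tail -2
python3 -m jog '[[0.687,0,0,0,0,0,0],[0.687,0,0,0,0,0,0]]' | tail -2
```

```text
opening: 0.696
grasp_force: 0.3
opening: 0.692
grasp_force: 0.3
opening: 0.683
grasp_force: 0.3
```

```bash
python3 -m jog '[[0.684,0,0,0,0,0,0],[0.684,0,0,0,0,0,0]]' | tail -2
python3 -m jog '[[0.68,0,0,0,0,0,0],[0.68,0,0,0,0,0,0]]' | tail -2
python3 -m jog '[[0.675,0,0,0,0,0,0],[0.675,0,0,0,0,0,0]]' | tail -2
```

```text
opening: 0.683
grasp_force: 0.3
opening: 0.683
grasp_force: 0.3
opening: 0.674
grasp_force: 2.2
```

```bash
python3 -m jog '[[0.673,0,0,0,0,0,0],[0.673,0,0,0,0,0,0]]' | tail -2
python3 -m jog '[[0.671,0,0,0,0,0,0],[0.671,0,0,0,0,0,0]]' | tail -2
```

```text
opening: 0.673
grasp_force: 6.4
opening: 0.673
grasp_force: 10.8
```

```bash
python3 -m jog '[[0.669,0,0,0,0,0,0],[0.669,0,0,0,0,0,0]]' | tail -2
```

```text
opening: 0.67
grasp_force: 15.6
```

15.6 N is above the 12 N asked for, though still under the 18 N limit. I'm easing off before lifting.

```bash
python3 -m jog '[[0.672,0,0,0,0,0,0],[0.672,0,0,0,0,0,0]]' | tail -3
```

```text
force: [-0.6, -0.0, 0.6]
opening: 0.675
grasp_force: 8.6
```

```bash
python3 -m jog '[[0.672,0,0,-0.004,0,0,0],[0.672,0,0,-0.012,0,0,0],[0.672,0,0,-0.024,0,0,0],[0.672,0,0,-0.04,0,0,0],[0.672,0,0,-0.06,0,0,0],[0.672,0,0,-0.08,0,0,0],[0.672,0,0,-0.095,0,0,0],[0.672,0,0,-0.1,0,0,0],[0.672,0,0,-0.1,0,0,0],[0.672,0,0,-0.1,0,0,0]]'
python3 - <<'E'
from h import *
im,d=viewer.capture("scene"); cv2.imwrite("pics/lift1.png",cv2.resize(im[180:460,180:520],None,fx=2,fy=2))
plan((.512,.304,.156,22),(.512,.304,.08,22))
E
```

```text
time_s: 9.93
position: [0.5553, -0.0217, 0.1554]
tcp_rot: [[0.966, -0.259, -0.002], [-0.259, -0.966, 0.0], [-0.002, 0.0, -1.0]]
force: [0.0, -0.4, -1.3]
opening: 0.673
grasp_force: 8.6
t 9.97 pos [ 0.5553 -0.0217  0.1553] op 0.669 grip 8.59 F [-0.  -0.1 -1.3] q [-14.  31.  96.  -0.  53.  91.]
(0.512, 0.304, 0.156, 22) -> [-0.1263 -0.3034 -0.0005] [-3.000e-02  1.000e-01 -3.702e+01]
(0.512, 0.304, 0.08, 22) -> [-0.1261 -0.3034  0.0755] [-3.000e-02  1.000e-01 -3.702e+01]
```

View pics/lift1.png

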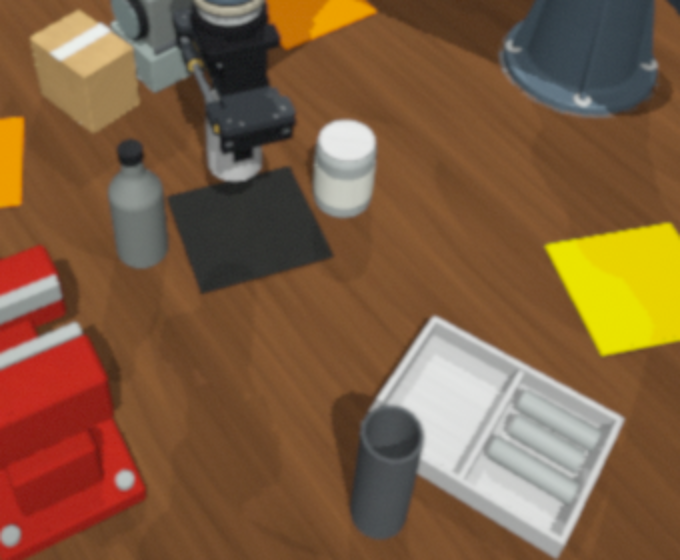

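The cup is held upright at (235,150), the mat at (250,230) is bare, and the bottle, can and pipe are unmoved. Next I carry it to above the empty tray half.

```bash
python3 -m jog '[[0.672,-0.004,-0.009,0,0,0,-1],[0.672,-0.013,-0.03,0,0,0,-4],[0.672,-0.025,-0.061,0,0,0,-7],[0.672,-0.038,-0.091,0,0,0,-11],[0.672,-0.05,-0.121,0,0,0,-15],[0.672,-0.063,-0.152,0,0,0,-18.5],[0.672,-0.076,-0.182,0,0,0,-22],[0.672,-0.088,-0.212,0,0,0,-26],[0.672,-0.101,-0.243,0,0,0,-30],[0.672,-0.113,-0.273,0,0,0,-33],[0.672,-0.122,-0.294,0,0,0,-36],[0.672,-0.126,-0.303,0,0,0,-37],[0.672,-0.126,-0.303,0,0,0,-37],[0.672,-0.126,-0.303,0,0,0,-37]]'
python3 - <<'E'
from h import *
s,ds=viewer.capture("scene"); t,dt=viewer.capture("top")
for c in("scene","top"): print(c,[(n,round(r['p'],2),np.round(r['xyz'],4)) for n in("tray_free","cup") for r in models.tip_of(c,n)[:2]])
cv2.imwrite("pics/top2.png",t); np.save("top_d2.npy",dt); np.save("scene_d2.npy",ds); cv2.imwrite("pics/scene2.png",s)
for im,d,c in((t,dt,"top"),(s,ds,"scene")):
    W=cloud(c,d); m=(np.hypot(W[...,0]-.55,W[...,1]+.006)<.13)&(im.max(-1)<60)&(W[...,2]<.02)&(W[...,2]>-.01)
    m=cv2.morphologyEx(m.astype(np.uint8),cv2.MORPH_OPEN,np.ones((3,3)))>0
    r=cv2.minAreaRect(np.ascontiguousarray(W[m][:,:2],np.float32)); print("mat",c,np.round(r[0],4),np.round(r[1],3),round(r[2],1),np.round(W[m].mean(0),4))
plan((.512,.304,.055,22))
E
```

```text
time_s: 11.72
position: [0.5127, 0.3027, 0.1559]
tcp_rot: [[0.928, 0.373, -0.001], [0.373, -0.928, -0.001], [-0.001, 0.0, -1.0]]
force: [0.5, -0.6, -0.6]
opening: 0.672
grasp_force: 8.6
scene [('tray_free', 0.39, array([ 0.5501, -0.0062, -0.0009])), ('cup', 0.74, array([0.5121, 0.303 , 0.1032])), ('cup', 0.54, array([ 0.4679, -0.3283,  0.204 ]))]
top [('tray_free', 0.57, array([0.5144, 0.3043, 0.0034])), ('cup', 0.63, array([0.5159, 0.3083, 0.0029])), ('cup', 0.59, array([0.517 , 0.3013, 0.1033]))]
mat top [ 0.5469 -0.0047] [0.147 0.155] 75.2 [ 0.5471 -0.0066  0.0063]
mat scene [ 0.5475 -0.0034] [0.15  0.158] 75.6 [ 5.504e-01 -2.000e-04  6.700e-03]
t 12.03 pos [0.513  0.3029 0.1561] op 0.675 grip 8.59 F [ 0.6  0.9 -1. ] q [20. 34. 91. -0. 56. 88.]
(0.512, 0.304, 0.055, 22) -> [-0.0005 -0.0014  0.1011] [ 0.   -0.   -0.07]
```

```bash
python3 -m jog '[[0.672,0,-0.001,0.01,0,0,0],[0.672,0,-0.001,0.03,0,0,0],[0.672,0,-0.001,0.05,0,0,0],[0.672,0,-0.001,0.07,0,0,0],[0.672,0,-0.001,0.085,0,0,0],[0.672,0,-0.001,0.093,0,0,0],[0.672,0,-0.001,0.096,0,0,0],[0.672,0,-0.001,0.096,0,0,0],[0.672,0,-0.001,0.096,0,0,0]]'
python3 -m jog '[[0.672,0,0,0.001,0,0,0],[0.672,0,0,0.002,0,0,0],[0.672,0,0,0.003,0,0,0],[0.672,0,0,0.003,0,0,0]]'
```

```text
time_s: 13.15
position: [0.5128, 0.3046, 0.0607]
tcp_rot: [[0.927, 0.374, 0.001], [0.374, -0.927, 0.0], [0.001, 0.0, -1.0]]
force: [-0.7, 0.2, -0.9]
opening: 0.673
grasp_force: 8.6
time_s: 13.65
position: [0.5123, 0.3044, 0.0569]
tcp_rot: [[0.927, 0.374, -0.0], [0.374, -0.927, -0.0], [-0.0, -0.0, -1.0]]
force: [1.1, -0.2, -2.0]
opening: 0.672
grasp_force: 8.6
```

```bash
python3 -m jog '[[0.672,0,0,0.001,0,0,0],[0.672,0,0,0.001,0,0,0]]'
```

```text
time_s: 13.9
position: [0.5123, 0.3043, 0.056]
tcp_rot: [[0.927, 0.374, -0.0], [0.374, -0.927, -0.0], [-0.0, -0.0, -1.0]]
force: [0.0, -0.4, -1.4]
opening: 0.672
grasp_force: 8.6
```

```bash
python3 -m jog '[[0.672,0,0,0.0005,0,0,0],[0.672,0,0,0.001,0,0,0],[0.672,0,0,0.001,0,0,0]]'
```

```text
time_s: 14.28
position: [0.5124, 0.3044, 0.0551]
tcp_rot: [[0.927, 0.374, -0.0], [0.374, -0.927, 0.0], [0.0, -0.0, -1.0]]
force: [-0.1, -0.0, -0.6]
opening: 0.675
grasp_force: 8.6
```

```bash
python3 -m jog '[[0.672,0,0,0.0005,0,0,0],[0.672,0,0,0.0005,0,0,0],[0.672,0,0,0.0005,0,0,0]]'
```

```text
time_s: 14.65
position: [0.5124, 0.3044, 0.055]
tcp_rot: [[0.927, 0.374, 0.0], [0.374, -0.927, 0.0], [0.0, 0.0, -1.0]]
force: [-1.3, -0.2, 4.7]
opening: 0.677
grasp_force: 8.5
```

Contact is soft, at about 5 N. Now I release slowly and rise.

```bash
python3 -m jog '[[0.68,0,0,0,0,0,0],[0.69,0,0,0,0,0,0],[0.72,0,0,0,0,0,0],[0.8,0,0,0,0,0,0],[0.88,0,0,0,0,0,0],[0.88,0,0,0,0,0,0],[0.88,0,0,-0.01,0,0,0],[0.88,0,0,-0.04,0,0,0],[0.88,0,0,-0.09,0,0,0],[0.88,0,0,-0.14,0,0,0],[1,0,0,-0.2,0,0,0],[1,0,0,-0.26,0,0,0],[1,0,0,-0.26,0,0,0]]'
python3 - <<'E'
from h import *
im,d=viewer.capture("scene"); cv2.imwrite("pics/cup3.png",cv2.resize(im[180:460,180:520],None,fx=2,fy=2))
print([(round(r['p'],2),np.round(r['xyz'],4)) for r in models.tip_of("scene",'cup')[:2]])
plan((.4695,-.325,.315,6),(.4695,-.325,.195,6))
E
```

```text
time_s: 16.27
position: [0.5153, 0.3056, 0.3217]
tcp_rot: [[0.927, 0.375, 0.014], [0.374, -0.927, 0.005], [0.014, 0.0, -1.0]]
force: [-0.5, -0.5, 1.3]
opening: 0.995
grasp_force: 0.0
[(0.64, array([0.5105, 0.3051, 0.003 ]))]
t 16.38 pos [0.5121 0.3043 0.3156] op 1.0 grip 0.0 F [-1.   0.5 -0.3] q [20. 23. 81. -0. 76. 88.]
(0.4695, -0.325, 0.315, 6) -> [-2.751e-01  5.676e-01  2.000e-04] [-1.000e-02 -9.000e-02  1.599e+01]
(0.4695, -0.325, 0.195, 6) -> [-0.2753  0.5676  0.1202] [-1.000e-02 -9.000e-02  1.599e+01]
```

View pics/cup3.png

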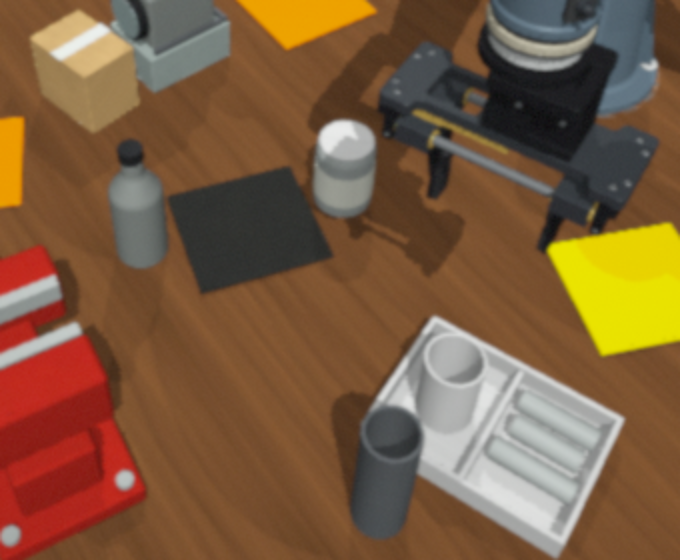

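The cup stands upright in the empty tray half at (450,385), and nothing else has moved. On to the lamp handle.

```bash
python3 -m jog '[[1,-0.275,0.5676,0,0,0,16],[1,-0.275,0.5676,0,0,0,16],[1,-0.275,0.5676,0,0,0,16],[1,-0.275,0.5676,0,0,0,16],[1,-0.275,0.5676,0,0,0,16],[1,-0.275,0.5676,0,0,0,16],[1,-0.275,0.5676,0,0,0,16],[1,-0.275,0.5676,0,0,0,16],[1,-0.275,0.5676,0,0,0,16],[1,-0.275,0.5676,0,0,0,16],[1,-0.275,0.5676,0,0,0,16],[0.6,-0.275,0.5676,0,0,0,16],[0.6,-0.275,0.5676,0,0,0,16],[0.6,-0.275,0.5676,0,0,0,16],[0.6,-0.275,0.5676,0,0,0,16],[0.6,-0.275,0.5676,0,0,0,16]]'
python3 - <<'E'
from h import *
for c in("scene","top"):
    im,d=viewer.capture(c); print(c,[(round(r['p'],2),np.round(r['xyz'],4)) for r in models.tip_of(c,'lamp_handle')[:2]])
    W=cloud(c,d); m=(np.hypot(W[...,0]-.47,W[...,1]+.325)<.075)&(W[...,2]>.19)&(W[...,2]<.225)&(d>0)
    r=cv2.minAreaRect(np.ascontiguousarray(W[m][:,:2],np.float32)); print(m.sum(),np.round(r[0],4),np.round(r[1],3),round(r[2],1))
    if c=="scene": cv2.imwrite("pics/lamp4.png",cv2.resize(im[60:280,160:420],None,fx=2.5,fy=2.5))
plan((.4695,-.325,.195,6))
E
```

```text
time_s: 18.38
position: [0.47, -0.3244, 0.3148]
tcp_rot: [[0.994, 0.105, 0.0], [0.105, -0.994, -0.0], [0.0, 0.0, -1.0]]
force: [-0.4, -0.6, 0.9]
opening: 0.613
grasp_force: 0.0
scene [(0.93, array([ 0.466 , -0.325 ,  0.2041]))]
378 [ 0.468  -0.3233] [0.106 0.029] 5.8
top []
0 [0. 0.] [0. 0.] 0.0
t 18.57 pos [ 0.4698 -0.3248  0.3146] op 0.598 grip 0.0 F [ 0.1 -0.1 -0. ] q [-46.  21.  84.   0.  75.  38.]
(0.4695, -0.325, 0.195, 6) -> [-4.000e-04  1.000e-04  1.196e-01] [ 0.01 -0.01 -0.01]
```

View pics/lamp4.png

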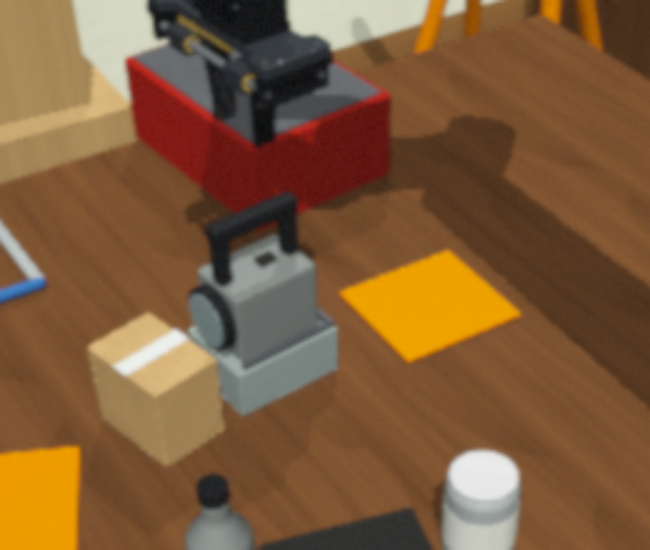

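The lamp stands on its dock at (265,290), with the lens at (210,315) towards the carton and the handle bar at (250,215) under the open fingers. Descend and close.

```bash
python3 -m jog '[[0.6,-0.001,0,0.04,0,0,0],[0.6,-0.001,0,0.08,0,0,0],[0.6,-0.001,0,0.11,0,0,0],[0.6,-0.001,0,0.12,0,0,0],[0.6,-0.001,0,0.12,0,0,0],[0.4,-0.001,0,0.12,0,0,0],[0.3,-0.001,0,0.12,0,0,0],[0.27,-0.001,0,0.12,0,0,0],[0.25,-0.001,0,0.12,0,0,0],[0.24,-0.001,0,0.12,0,0,0],[0.23,-0.001,0,0.12,0,0,0],[0.22,-0.001,0,0.12,0,0,0],[0.21,-0.001,0,0.12,0,0,0],[0.18,-0.001,0,0.12,0,0,0],[0.18,-0.001,0,0.12,0,0,0]]'
```

```text
time_s: 20.45
position: [0.4687, -0.3247, 0.1945]
tcp_rot: [[0.995, 0.104, -0.0], [0.104, -0.995, 0.001], [-0.0, -0.001, -1.0]]
force: [0.5, 1.2, 2.0]
opening: 0.227
grasp_force: 30.0
```

```bash
python3 -m jog '[[0.18,0,0,-0.003,0,0,0],[0.18,0,0,-0.008,0,0,0],[0.18,0,0,-0.015,0,0,0],[0.18,0,0,-0.025,0,0,0],[0.18,0,0,-0.04,0,0,0],[0.18,0,0,-0.06,0,0,0],[0.18,0,0,-0.08,0,0,0],[0.18,0,0,-0.1,0,0,0],[0.18,0,0,-0.12,0,0,0],[0.18,0,0,-0.14,0,0,0],[0.18,0,0,-0.148,0,0,0],[0.18,0,0,-0.15,0,0,0],[0.18,0,0,-0.15,0,0,0],[0.18,0,0,-0.15,0,0,0]]'
python3 - <<'E'
from h import *
im,d=viewer.capture("scene"); cv2.imwrite("pics/lift5.png",im[20:320,140:540])
W=cloud("scene",d)
for c in("scene","top"):
    if c=="top": viewer.capture(c)
    print([(n,round(r['p'],2),np.round(r['xyz'],4)) for n in("lamp","vise_jaws","mat") for r in models.tip_of(c,n)[:3]])
s=bot.read_state(); print(s["moment"])
plan((.548,-.005,.345,20),)
E
```

```text
time_s: 22.2
position: [0.4684, -0.3247, 0.3436]
tcp_rot: [[0.995, 0.104, -0.001], [0.104, -0.995, 0.001], [-0.001, -0.002, -1.0]]
force: [0.3, -0.3, -5.0]
opening: 0.229
grasp_force: 30.0
[('lamp', 0.89, array([ 0.4651, -0.322 ,  0.2126])), ('vise_jaws', 0.61, array([0.8018, 0.0889, 0.1482])), ('mat', 0.98, array([0.2264, 0.3073, 0.0033])), ('mat', 0.93, array([ 0.7982, -0.2896, -0.0018])), ('mat', 0.7, array([ 0.2482, -0.3221,  0.0015]))]
[('vise_jaws', 0.67, array([0.804 , 0.0846, 0.1477])), ('vise_jaws', 0.49, array([ 0.551 , -0.004 , -0.0045])), ('mat', 0.91, array([ 0.2447, -0.3203,  0.002 ])), ('mat', 0.7, array([0.2294, 0.3066, 0.0011])), ('mat', 0.68, array([ 0.5483, -0.0053, -0.006 ]))]
[ 0.03533167  0.03959373 -0.0119325 ]
t 22.6 pos [ 0.4688 -0.325   0.3445] op 0.225 grip 30.0 F [-0.2  0.3 -5.7] q [-46.  20.  82.   0.  79.  38.]
(0.548, -0.005, 0.345, 20) -> [ 0.1121 -0.31   -0.0005] [-1.000e-02  0.000e+00 -1.402e+01]
```

View pics/lift5.png

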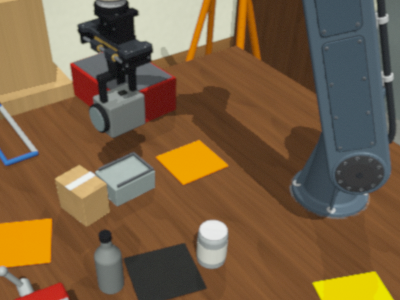

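The lamp hangs upright at (120,110) and the dock is empty at (125,178). Now over the mat, turning the lens to the vise.

```bash
python3 -m jog '[[0.18,0.003,-0.009,0,0,0,-0.5],[0.18,0.011,-0.031,0,0,0,-1.5],[0.18,0.022,-0.062,0,0,0,-3],[0.18,0.034,-0.093,0,0,0,-4],[0.18,0.045,-0.124,0,0,0,-5.5],[0.18,0.056,-0.155,0,0,0,-7],[0.18,0.067,-0.186,0,0,0,-8.5],[0.18,0.079,-0.217,0,0,0,-10],[0.18,0.09,-0.248,0,0,0,-11.5],[0.18,0.101,-0.279,0,0,0,-13],[0.18,0.11,-0.301,0,0,0,-13.7],[0.18,0.113,-0.31,0,0,0,-14],[0.18,0.113,-0.31,0,0,0,-14],[0.18,0.113,-0.31,0,0,0,-14],[0.18,0.113,-0.31,0,0,0,-14]]'
python3 - <<'E'
from h import *
im,d=viewer.capture("scene"); print([(n,round(r['p'],2),np.round(r['xyz'],4)) for n in("lamp","lamp_handle","bottle","can") for r in models.tip_of("scene",n)[:2]])
W=cloud("scene",d); m=models.outline_of("scene","lamp")[0]["mask"]&(d>0)&(W[...,2]>.285)&(W[...,2]<.31)
if m.sum()>20:
  r=cv2.minAreaRect(np.ascontiguousarray(W[m][:,:2],np.float32)); print(m.sum(),np.round(r[0],4),np.round(r[1],3),round(r[2],1))
plan((.549,-.005,.141,20),)
E
```

```text
time_s: 24.48
position: [0.5488, -0.0058, 0.3445]
tcp_rot: [[0.94, 0.34, -0.0], [0.34, -0.94, -0.0], [-0.0, 0.0, -1.0]]
force: [0.0, -0.0, -6.2]
opening: 0.228
grasp_force: 30.0
[('lamp', 0.75, array([ 0.544 , -0.0044,  0.2091])), ('lamp_handle', 0.55, array([ 0.4916,  0.3522, -0.0009])), ('bottle', 0.94, array([ 6.678e-01, -4.680e-02, -5.000e-04])), ('can', 0.91, array([ 0.4227,  0.0173, -0.0019]))]
1331 [ 5.567e-01 -3.000e-04] [0.121 0.075] 19.8
t 24.77 pos [ 0.5489 -0.0052  0.3445] op 0.231 grip 30.0 F [-0.2  0.2 -6.6] q [-12.  18.  85.  -0.  78.  58.]
(0.549, -0.005, 0.141, 20) -> [ 2.000e-04 -2.000e-04  2.035e-01] [-0.    0.   -0.05]
```

```bash
python3 -m jog '[[0.18,0,0,0.008,0,0,0],[0.18,0,0,0.028,0,0,0],[0.18,0,0,0.05,0,0,0],[0.18,0,0,0.075,0,0,0],[0.18,0,0,0.1,0,0,0],[0.18,0,0,0.125,0,0,0],[0.18,0,0,0.15,0,0,0],[0.18,0,0,0.17,0,0,0],[0.18,0,0,0.185,0,0,0],[0.18,0,0,0.193,0,0,0],[0.18,0,0,0.197,0,0,0],[0.18,0,0,0.198,0,0,0],[0.18,0,0,0.198,0,0,0],[0.18,0,0,0.198,0,0,0]]'
```

```text
time_s: 26.52
position: [0.5493, -0.005, 0.1471]
tcp_rot: [[0.94, 0.342, 0.001], [0.342, -0.94, -0.0], [0.001, 0.001, -1.0]]
force: [0.3, 0.5, -6.7]
opening: 0.228
grasp_force: 30.0
```

```bash
python3 -m jog '[[0.18,0,0,0.001,0,0,0],[0.18,0,0,0.002,0,0,0],[0.18,0,0,0.003,0,0,0],[0.18,0,0,0.003,0,0,0]]'
```

```text
time_s: 27.02
position: [0.5488, -0.0049, 0.1434]
tcp_rot: [[0.94, 0.342, -0.0], [0.342, -0.94, 0.0], [-0.0, -0.0, -1.0]]
force: [-0.2, -0.0, -6.2]
opening: 0.225
grasp_force: 30.0
```

```bash
python3 -m jog '[[0.18,0,0,0.0005,0,0,0],[0.18,0,0,0.001,0,0,0],[0.18,0,0,0.0015,0,0,0],[0.18,0,0,0.0015,0,0,0]]'
```

```text
time_s: 27.52
position: [0.5489, -0.0049, 0.142]
tcp_rot: [[0.94, 0.342, -0.0], [0.342, -0.94, 0.0], [-0.0, -0.0, -1.0]]
force: [-0.6, 0.4, -5.8]
opening: 0.225
grasp_force: 30.0
```

```bash
python3 -m jog '[[0.18,0,0,0.0005,0,0,0],[0.18,0,0,0.0008,0,0,0],[0.18,0,0,0.0008,0,0,0]]'
```

```text
time_s: 27.9
position: [0.5489, -0.0049, 0.1412]
tcp_rot: [[0.94, 0.342, -0.0], [0.342, -0.94, 0.0], [-0.0, -0.0, -1.0]]
force: [-0.1, 0.9, -6.6]
opening: 0.227
grasp_force: 30.0
```

```bash
python3 -m jog '[[0.18,0,0,0.0004,0,0,0],[0.18,0,0,0.0008,0,0,0],[0.18,0,0,0.0008,0,0,0]]'
```

```text
time_s: 28.28
position: [0.5489, -0.005, 0.1405]
tcp_rot: [[0.94, 0.342, 0.0], [0.342, -0.94, -0.0], [0.0, 0.0, -1.0]]
force: [-0.3, 0.6, -5.5]
opening: 0.225
grasp_force: 30.0
```

```bash
python3 -m jog '[[0.18,0,0,0.0004,0,0,0],[0.18,0,0,0.0006,0,0,0],[0.18,0,0,0.0006,0,0,0]]'
```

```text
time_s: 28.65
position: [0.549, -0.0051, 0.1405]
tcp_rot: [[0.94, 0.342, 0.001], [0.342, -0.94, -0.0], [0.0, 0.001, -1.0]]
force: [-2.5, -0.9, 3.0]
opening: 0.225
grasp_force: 30.0
```

The lamp rests on the mat with a light contact. Release and rise straight up.

```bash
python3 -m jog '[[0.23,0,0,0,0,0,0],[0.25,0,0,0,0,0,0],[0.3,0,0,0,0,0,0],[0.45,0,0,0,0,0,0],[0.6,0,0,0,0,0,0],[0.6,0,0,0,0,0,0],[0.6,0,0,-0.02,0,0,0],[0.6,0,0,-0.06,0,0,0],[0.6,0,0,-0.11,0,0,0],[0.6,0,0,-0.17,0,0,0],[0.6,-0.05,0,-0.22,0,0,0],[0.6,-0.11,0,-0.22,0,0,0],[0.6,-0.11,0,-0.22,0,0,0],[0.6,-0.11,0,-0.22,0,0,0]]'
python3 - <<'E'
from h import *
im,d=viewer.capture("scene"); t,dt=viewer.capture("top")
cv2.imwrite("pics/end6.png",cv2.resize(im[120:460,180:520],None,fx=1.7,fy=1.7))
for c in("scene","top"): print(c,[(n,round(r['p'],2),np.round(r['xyz'],3).tolist()) for n in("lamp","cup","bottle","can","pipe","carton","vise_jaws") for r in models.tip_of(c,n)[:1]])
W=cloud("scene",d); m=(np.hypot(W[...,0]-.549,W[...,1]+.005)<.09)&(d>0)&(W[...,2]>.083)&(W[...,2]<.1)
m&=models.outline_of("scene","lamp")[0]["mask"]
if m.sum()>20:
  r=cv2.minAreaRect(np.ascontiguousarray(W[m][:,:2],np.float32)); print(m.sum(),np.round(r[0],4),np.round(r[1],3),round(r[2],1))
E
```

```text
time_s: 30.4
position: [0.4458, -0.0426, 0.3602]
tcp_rot: [[0.94, 0.341, 0.002], [0.341, -0.94, -0.0], [0.001, 0.001, -1.0]]
force: [-0.8, 1.0, -0.0]
opening: 0.606
grasp_force: 0.0
scene [('lamp', 0.72, [0.547, -0.005, 0.007]), ('cup', 0.77, [0.512, 0.301, 0.003]), ('bottle', 0.87, [0.666, -0.047, -0.001]), ('can', 0.8, [0.424, 0.016, -0.004]), ('pipe', 0.63, [0.633, 0.351, -0.002]), ('carton', 0.91, [0.605, -0.306, -0.0]), ('vise_jaws', 0.74, [0.803, 0.09, 0.149])]
top [('cup', 0.58, [0.511, 0.302, 0.003]), ('bottle', 0.93, [0.666, -0.048, -0.005]), ('can', 0.79, [0.425, 0.017, -0.002]), ('pipe', 0.93, [0.628, 0.352, -0.003]), ('carton', 0.67, [0.603, -0.307, 0.002]), ('vise_jaws', 0.59, [0.804, 0.085, 0.147])]
999 [0.5571 0.0017] [0.122 0.074] 18.5
```

View pics/end6.png

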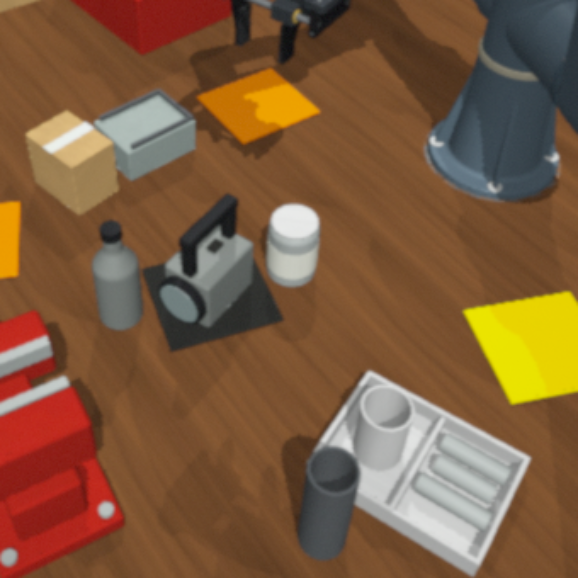

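The lamp stands upright mid-mat at (210,275) with its lens at (183,300) towards the vise. The cup is in the tray's empty half at (382,425), and every bystander is in place. Handing in.

```bash
python3 -c "
from rig import workorder; print(workorder.hand_in())"
```

```text
the job is handed in; nothing more can be done
None
```

The job is handed in: the cup stands in the tray's empty half, the lamp is upright mid-mat with its lens facing the vise jaws, and the bystanders are unmoved; I briefly squeezed the cup at 15.6 N a finger, above the 12 N you asked for but below the 18 N at which it is spoilt, before easing to 8.6 N to carry it.

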